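# Lock the retaining bar across a dish carrier

## Task

Lock the dish into its carrying rack for the walk to the table: lay the steel retaining bar across it from post to post. With the other end tilted up, slip one end under the roof of the covered post and press the spring inside gently back until it stops, without ramming, then lower the raised end into the open post so that the bar lies level on both posts, trapped behind the end stop. Let go, and do not knock over or shove aside the crockery, the mill or the spoon.

Things in the scene. Friction and masses are not known exactly. Their poses are not given: they have to be found in the camera images.
- bar: Loose flat stainless bar, 260 long (its x) x 24 wide (y) x 8 thick, about 0.4 kg, both ends alike, with a pale wooden grip block on top at its middle, 60 long (x) x 18 wide (y), reaching from 8 to 38 above the underside. Origin: centre of the underside; z up. It starts flat on the counter.
- rack: Fixed carrying rack: wooden board 340 x 180 x 18 with an open white ceramic dish 170 (x) x 160 (y), rim 58 high, between two steel posts with flat tops 80 above the counter. The posts are tied together as one yoke, clamped up to 15 either way along x: this shift is not reported. Origin: on the counter, middle of the dish; x runs from open to covered post; z up.
- open_post (a point): On the open post's top (rack's axes), at the foot of its end stop's inner face, for the yoke in mid-position (rack x = -130, z = 80): the real one is up to 15 off along x. The stop rises 24 above the post top, which runs 24 from here towards the dish between side cheeks 30 apart and 24 high. Open above and towards the dish.
- covered_post (a point): On the covered post's top (rack's axes), under the roof's front edge, for the yoke in mid-position (rack x = 112, z = 80): the real one is up to 15 off along x, together with the open post. The mouth faces the open post: cheeks 30 apart, roof underside 18 above the post top, roof 5 thick, 43 long. A sprung pusher's face is 13 inside when free: 3 N starts it, hard stop 9 farther in at 6 N.
- seat (a point): Rack's axes, 80 above its origin: where the bar's origin lies when locked, for the yoke in mid-position (really up to 15 off along x). From the end stop to the fully pressed pusher is 264: the bar's 260 plus 4. So press the pusher by feel to its hard stop, then swing the other end down just inside the end stop; on release the spring backs the bar 4 against it.
- ramekin: White ceramic ramekin, 78 across, 48 high, standing loose in the middle of the dish; its rim is 74 above the counter, 6 under the locked bar. Origin: centre of its underside, z up.
- bowl: White ceramic bowl, 100 across, 50 high, loose on the counter at the left; a bystander. Origin: centre of its underside.
- mill: Wooden pepper mill, 54 across, 125 high, standing on the counter at the left; a bystander. Origin: centre of its underside, z up.
- spoon: Wooden spoon, 240 long (x), lying on the counter at the right; a bystander. Origin: under its middle.
There are look-alikes about, which are no part of the job. Leave any black or brown look-alike of the ramekin alone.

How it is judged:
On the way:
1. the bar is lifted off the counter (height (world z) of bar above 0.04 m), for 0.1 s.
At the end, for the whole second after the job is handed in: Bar released, at rest and level (tilt under 0.025 rad) on both posts, its underside 80 +- 3 mm above the counter, within 21 mm of the rack's middle lengthwise, 5 mm sideways and 0.04 rad in yaw; ramekin upright in the dish within 35 mm of its middle (x of bar in the frame of rack between -0.021 and 0.021 m and y of bar in the frame of rack between -0.005 and 0.005 m and z of bar in the frame of rack between 0.077 and 0.083 m and angle between the x axis of bar and the x axis of rack, either way round below 0.04 rad and angle between bar's own z axis and vertical below 0.025 rad and linear speed of bar below 0.02 m/s and horizontal distance between ramekin and rack below 0.035 m and angle between ramekin's own z axis and vertical below 0.15 rad); the robot touches nothing.
It fails at once if the raised, tilted bar is rammed into the rack with over 35 N (contact force between bar and rack above 35 N and angle between bar's own z axis and vertical above 0.098 rad).
It fails at once if the bowl, mill or spoon is shoved more than 30 mm (distance of any of bowl, mill, spoon from where it was at the start of the episode above 0.03 m).
It fails at once if the mill or the ramekin is knocked over (angle between any of mill, ramekin's own z axis and vertical above 0.6 rad).
It also fails if it takes over 42 s, if anything falls off the work surface, if the arm or the gripper's body presses on something with over 40 N, if the wrist force passes 120 N, or if a joint passes its speed limit or range.

## Robot

A 6-joint arm with a two-finger parallel gripper is mounted at the origin on the work surface. World frame = base frame: x ahead of the robot, y to its left, z up, the work surface at z = 0. Lengths are in m, angles in rad, forces in N, time in s.
With the tool pointing down it reaches from about 0.35 to 0.85 m from the base axis. Payload 8.1 kg.
Tool frame: the origin (TCP) lies midway between the tips of the shut fingers; the grasp point (between the pads) lies 19 mm behind it; z points along the fingers, y is the line along which they close (so a half turn about z gives the same grasp; the last joint's range is limited). The gripper opens to 93 mm and grips with 3 to 60 N. Pads are 15 mm wide; open, the fingers measure 128 mm over their backs; the gripper's body (75 mm by 188 mm) begins 65 mm behind the grasp point.
Start: joints at [1.232, 0.13, 1.488, -0, 1.523, -0.085], TCP at [0.151, 0.581, 0.219] pointing down, gripper open.
Joint ranges: [-2.96, 2.96], [-0.89, 2.26], [0.02, 2.5], [-1.34, 4.48], [0, 2.73], [-2.66, 2.66]. Speed limits (rad/s): [2.39, 2.39, 2.79, 3.14, 3.14, 3.14].

## Interface

Orientations are given as a 3x3 rotation matrix whose columns are the frame's x, y, z axes.
In Python, from cell import bot, effector, kin, get_obs, capture, camera_info, workorder gives the robot as it stands. The module is installed in compiled form; this text tells all that it offers. Calls block until the motion is done:
- bot.movep(position, orientation): joint-space move of the TCP to a pose.
- bot.line_to(position, rot=None, v=0.15): straight line of the TCP; rot=None keeps the orientation; v is the mean speed in m/s.
- bot.move_j(angles): joint-space move.
- effector.grip(opening): opening from 0.0 (shut) to 1.0 (fully open); the grip force is fixed at half the most; returns when the fingers have stopped.
- bot.sleep(seconds).
- kin.inverse_kinematics(position, orientation): joint angles nearest the present ones, or None.
- get_obs(): the state.
- capture(name): name is "side" or "top"; returns the picture (480x640x3 uint8, red, green, blue); there is no depth.
- camera_info(name): a dict with "camera_matrix" (3x3 intrinsics, pixels), "view" (4x4, takes a point from world to camera coordinates). Camera axes: x right, y down, z forward; pixel columns grow to the right and rows downward; lengths in m; the calibration is good to about 2 mm. A picture is of the moment at which its call begins. camera_info takes no time and is no camera call.
A pose or a line that the arm cannot do raises bot.PlanningError and nothing moves.
- workorder.job_done(): hands the job in; it is judged then, once.
The state is a dict: "time": time; "q": joint angles; "qvel": joint speeds; "tau": joint torques, N m; "tcp_pos": TCP position; "ee_rot": TCP orientation; "ft_force": force on the tool from outside, world axes, zero at the start; "torque": the same for the moment, N m; "finger_gap": opening from 0.0 (shut) to 1.0 (fully open); "finger_force": force on a finger pad.
Only numpy, scipy, OpenCV 4.12 (cv2) and the standard library are available. Lean on these libraries where they do the work, as an engineer would, in place of code of your own. Each camera call takes 0.05 s, during which the arm holds its last target. There are 200 camera calls.

## Working session

There is one attempt and no reset: what is moved stays moved. The work goes in short steps, each a Python script; the robot and the scene stay as the last script left them, time stands still between calls to the robot, and variables do not carry over. Pictures are saved under pics/ and viewed, at most 10 in all, crops included, and the job is handed in when it is done.

```bash
mkdir -p pics; python3 - <<'E'
from cell import *
import cv2,numpy as np
for n in("top","side"):
    cv2.imwrite(f"pics/{n}0.png",capture(n)[:,:,::-1]);c=camera_info(n);print(n,np.round(c["camera_matrix"],1).tolist(),np.round(c["view"],3).tolist())
o=get_obs();print(o["time"],o["ft_force"],o["finger_gap"])
E
```

```text
top [[580.7, 0.0, 317.1], [0.0, 580.7, 238.0], [0.0, 0.0, 1.0]] [[-0.024, -1.0, 0.008, -0.009], [-0.993, 0.023, -0.116, 0.563], [0.116, -0.01, -0.993, 1.589], [0.0, 0.0, 0.0, 1.0]]
side [[441.8, 0.0, 316.4], [0.0, 441.8, 235.5], [0.0, 0.0, 1.0]] [[0.999, -0.044, 0.017, -0.556], [-0.017, -0.677, -0.736, 0.066], [0.044, 0.735, -0.677, 0.974], [0.0, 0.0, 0.0, 1.0]]
0.1 [ 0.57144027 -0.40971284  0.38934576] 1.0014217162739485
```

View pics/top0.png

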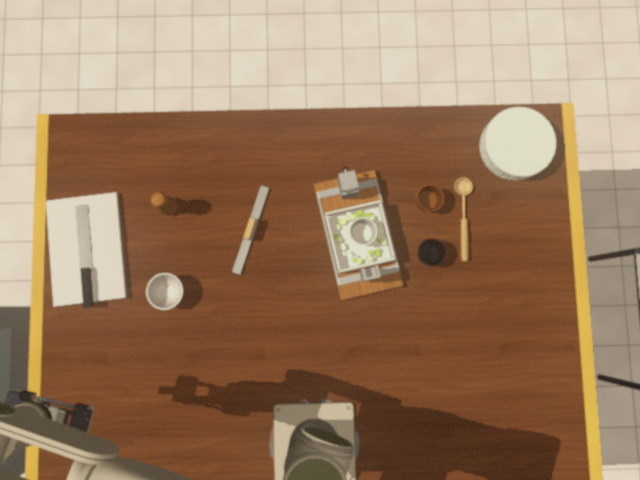

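View pics/side0.png

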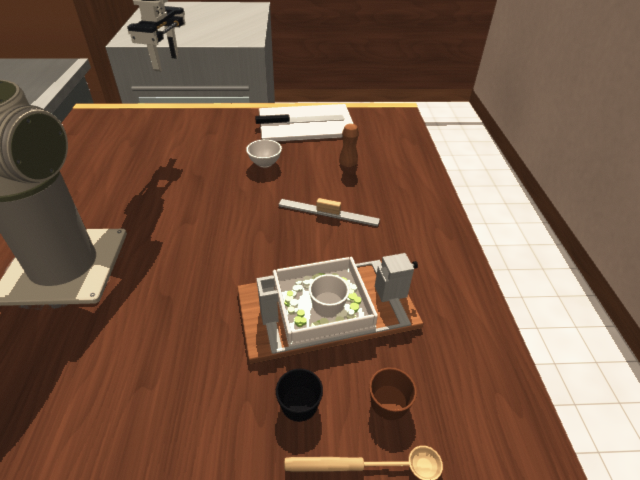

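The top view shows the bar at about (250,230), the rack centre at (361,233), the covered post at (348,182) and the open post at (370,272). In the side view, the covered post is at (395,275) and the open post at (268,295). I'll enlarge both next.

```bash
python3 - <<'E'
import cv2,numpy as np
t=cv2.imread("pics/top0.png")[165:305,300:415];s=cv2.imread("pics/side0.png")[245:355,230:430]
t=cv2.resize(t,None,fx=5,fy=5,interpolation=cv2.INTER_CUBIC)[:600];s=cv2.resize(s,None,fx=4,fy=4,interpolation=cv2.INTER_CUBIC)
t=cv2.resize(cv2.imread("pics/top0.png")[165:305,300:415],None,fx=4.28,fy=4.28,interpolation=cv2.INTER_CUBIC)
cv2.imwrite("pics/tz.png",t);cv2.imwrite("pics/sz.png",s)
E
```

```text
(no output)
```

View pics/tz.png

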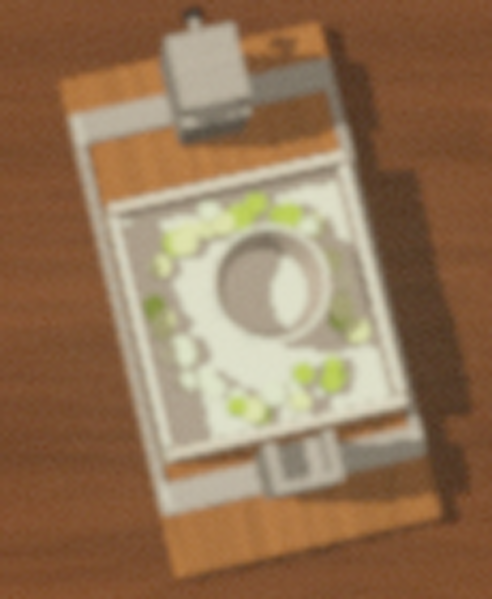

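View pics/sz.png

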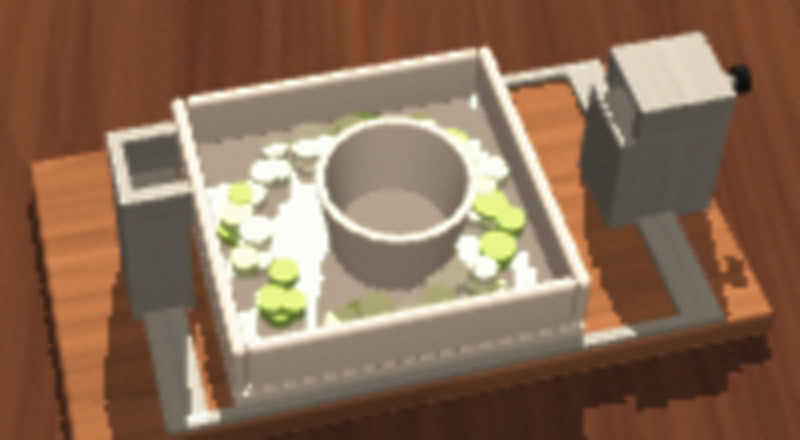

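In the zooms, the roof, the open-post rim, the board and the dish corners are all readable. I'll cast these onto their planes.

```bash
cat >h.py <<'E'
import numpy as np,cv2
from cell import *
def ray(n,uv,z):
    c=camera_info(n);K=np.array(c["camera_matrix"]);V=np.array(c["view"]);R=V[:3,:3];C=-R.T@V[:3,3]
    uv=np.atleast_2d(uv).astype(float);d=np.c_[uv,np.ones(len(uv))]@np.linalg.inv(K).T@R
    return C+d*((z-C[2])/d[:,2])[:,None]
def proj(n,P):
    c=camera_info(n);V=np.array(c["view"]);P=np.atleast_2d(P)@V[:3,:3].T+V[:3,3];p=P@np.array(c["camera_matrix"]).T;return p[:,:2]/p[:,2:]
E
python3 - <<'E'
from h import *
np.set_printoptions(precision=4,suppress=True)
T=lambda a:(np.array(a)+.5)/4.28-.5+[300,165]
S=lambda a:(np.array(a)+.5)/4-.5+[230,245]
def rep(nm,P):
    P=P[:,:2];c=P.mean(0);e=np.diff(np.r_[P,P[:1]],axis=0);print(nm,"ctr",c,"edges",np.linalg.norm(e,axis=1),"ang",np.degrees(np.arctan2(e[:,1],e[:,0])))
rep("board T",ray("top",T([(62,79),(325,23),(441,514),(178,577)]),.018))
rep("dish T",ray("top",T([(108,205),(350,152),(408,405),(165,460)]),.058))
rep("roof T",ray("top",T([(163,38),(237,22),(250,106),(178,124)]),.103))
rep("open T",ray("top",T([(263,447),(337,430),(345,482),(270,497)]),.104))
rep("dish S",ray("side",S([(178,103),(485,50),(588,283),(240,348)]),.058))
rep("roof S",ray("side",S([(608,50),(699,33),(735,85),(632,110)]),.103))
rep("open S",ray("side",S([(108,133),(175,122),(190,188),(120,200)]),.104))
for n,roi in (("top",(180,280,225,275)),("side",(195,230,272,385))):
    im=cv2.imread(f"pics/{n}0.png");r0,r1,c0,c1=roi;hsv=cv2.cvtColor(im,cv2.COLOR_BGR2HSV)[r0:r1,c0:c1]
    m=((hsv[...,1]<75)&(hsv[...,2]>90)).astype(np.uint8)
    w=((hsv[...,1]>=75)&(hsv[...,2]>150)).astype(np.uint8)
    for k,mm,z in(("bar",m,.008),("wood",w,.038)):
        p=cv2.findNonZero(mm);p=p.reshape(-1,2)+[c0,r0]
        rep(n+k+str(len(p)),ray(n,cv2.boxPoints(cv2.minAreaRect(p.astype(np.float32))),z))
E
```

```text
board T ctr [ 0.5743 -0.1385] edges [0.1798 0.335  0.1768 0.3383] ang [ -79.0292 -168.9438  102.0325   11.5718]
dish T ctr [ 0.5632 -0.1394] edges [0.1607 0.168  0.1597 0.1685] ang [ -78.7931 -169.3084  101.4089   11.0228]
roof T ctr [ 0.7063 -0.1082] edges [0.048  0.0546 0.0469 0.056 ] ang [ -78.8318 -173.1504  102.9575    8.1266]
open T ctr [ 0.4578 -0.1608] edges [0.0473 0.0326 0.0475 0.0312] ang [ -78.4139 -173.2976   99.9291    6.1229]
dish S ctr [ 0.5622 -0.1401] edges [0.163  0.1553 0.1634 0.1525] ang [  11.8194  -77.9655 -169.1318  101.8998]
roof S ctr [ 0.7062 -0.1075] edges [0.0482 0.0372 0.0544 0.0403] ang [  12.649   -73.4233 -164.1808   97.5698]
open S ctr [ 0.4572 -0.1595] edges [0.0313 0.0409 0.0316 0.0409] ang [  11.0288  -78.965  -168.9678  100.6377]
topbar678 ctr [0.5947 0.1666] edges [0.2613 0.0264 0.2612 0.0259] ang [ -18.8791 -109.9533  161.0183   70.3142]
topwood160 ctr [0.6037 0.165 ] edges [0.0824 0.0195 0.0824 0.0194] ang [ -18.8685 -109.8749  161.0537   70.2111]
sidebar611 ctr [0.5927 0.1633] edges [0.0305 0.2625 0.0284 0.2573] ang [  83.9366  -19.0622 -105.6994  161.2312]
sidewood142 ctr [0.5892 0.156 ] edges [0.0438 0.2453 0.0415 0.2382] ang [  85.4443  -15.7357 -103.7976  164.6083]
```

```bash
cat >>h.py <<'E'
YAW=np.radians(11.6);TZ=.011
def frame(yaw,th):  # bar frame; nose (+x) down by th
    u=np.array([np.cos(yaw),np.sin(yaw),0]);z=np.array([0,0,1.])
    bx=u*np.cos(th)-z*np.sin(th);bz=u*np.sin(th)+z*np.cos(th);return np.c_[bx,np.cross(bz,bx),bz]
def tool(c,yaw,th,s):  # bar origin -> TCP pose ; s=+-1 half turn
    B=frame(yaw,th);return np.array(c)+B[:,2]*TZ, np.c_[s*B[:,0],-s*B[:,1],-B[:,2]]
def rackpt(x,y,z,yaw=YAW):
    return np.array([.5231*np.cos(yaw)+.2488*np.sin(yaw),.5231*np.sin(yaw)-.2488*np.cos(yaw),0])+frame(yaw,0)@[x,y,z]
E
python3 - <<'E'
from h import *
c=[.594,.165,0];y=np.radians(-18.9)
for s in(1,-1):
    for cc,yy,t in((c,y,0),(rackpt(-.01,0,.12),YAW,.14)):
        print(s,kin.inverse_kinematics(*tool(cc,yy,t,s)))
s=min((1,-1),key=lambda s:max(abs(kin.inverse_kinematics(*tool(cc,yy,t,s))[5]) if kin.inverse_kinematics(*tool(cc,yy,t,s)) is not None else 9 for cc,yy,t in((c,y,0),(rackpt(-.01,0,.12),YAW,.14))))
print("s",s)
p,R=tool(c,y,0,s)
bot.movep(p+[0,0,.08],R);print(get_obs()["time"])
bot.line_to(p,v=.1)
f0=get_obs()["ft_force"]
effector.grip(0.0);o=get_obs();print(o["time"],o["finger_gap"]*93,o["finger_force"],f0,o["ft_force"],o["tcp_pos"])
cv2.imwrite("pics/g.png",np.hstack([cv2.resize(capture("side")[150:260,250:410,::-1],None,fx=3,fy=3),cv2.resize(capture("top")[170:280,200:300,::-1],None,fx=3,fy=3)]))
E
```

```text
1 [ 1.87800378e-01  3.60507980e-01  1.61601055e+00 -4.44089210e-16
  1.16507413e+00  2.08846393e+00]
1 [-0.29359088  0.24003142  1.53387144 -0.06667666  1.49117414  1.08416295]
-1 [ 1.87800378e-01  3.60507980e-01  1.61601055e+00 -4.44089210e-16
  1.16507413e+00 -1.05312872e+00]
-1 [-0.29359088  0.24003142  1.53387144 -0.06667666  1.49117414 -2.05742971]
s -1
2.3167
4.4167 18.09850677790729 29.992040991783142 [ 0.19907632 -0.33279694  0.30477188] [ 0.16915836  2.5855468  -0.81950631] [0.59414368 0.16531146 0.01105794]
```

View pics/g.png

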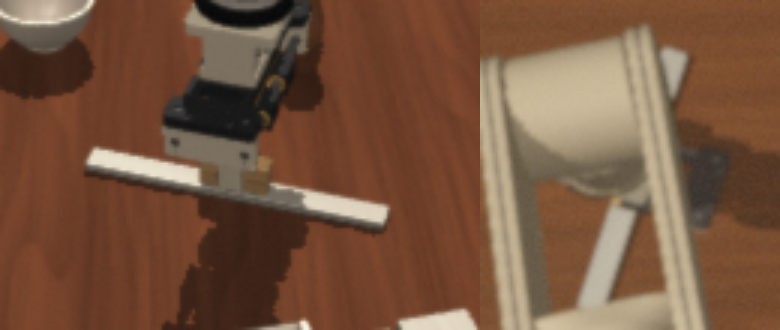

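The grip holds: the gap is 18.1 mm, which is the block width, and the fingers sit near the block's middle. Next I'll lift, tilt and stop just short of the mouth.

```bash
cat >>h.py <<'E'
S=-1
def nose(x,y,h,th,yaw=YAW):  # tool pose for nose-bottom at rack (x,y,.08+h)
    B=frame(yaw,th);return tool(rackpt(x,y,.08+h)-.13*B[:,0],yaw,th,S)
def fu(f=None): # force in rack axes
    return frame(YAW,0).T@np.array(get_obs()["ft_force"])
E
python3 - <<'E'
from h import *
o=get_obs();bot.line_to(np.array(o["tcp_pos"])+[0,0,.15],v=.2)
p,R=nose(.10,0,.05,.14);bot.movep(p,R);print(get_obs()["time"])
p,R=nose(.113,0,.004,.14);bot.line_to(p,R,v=.1);bot.sleep(.2)
o=get_obs();print(o["time"],fu(),o["tcp_pos"]-p,o["finger_gap"]*93)
s=capture("side");t=capture("top")
for n,a in(("side",s),("top",t)): cv2.imwrite(f"pics/{n}1.png",a[:,:,::-1])
a=cv2.resize(s[240:340,250:420,::-1],None,fx=4,fy=4,interpolation=cv2.INTER_CUBIC);cv2.imwrite("pics/s1z.png",a)
b=cv2.resize(t[160:300,300:415,::-1],None,fx=4.28,fy=4.28,interpolation=cv2.INTER_CUBIC);cv2.imwrite("pics/t1z.png",b)
print(proj("side",[rackpt(.113,0,.084),rackpt(.113,.012,.084),rackpt(.113,-.012,.084),rackpt(.125,0,.098)])*1-[250,240])
E
```

```text
6.6167
7.4417 [-0.3925506  -0.35198179 -5.43580623] [ 0.00051895 -0.0002584   0.00091394] 17.482631321844032
[[129.35115873  32.03645658]
 [127.24801994  27.65699413]
 [131.49636948  36.50352739]
 [136.02620129  26.06780755]]
```

View pics/s1z.png

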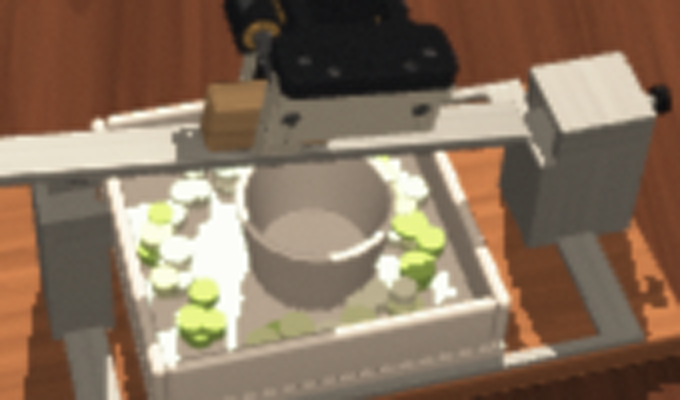

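View pics/t1z.png

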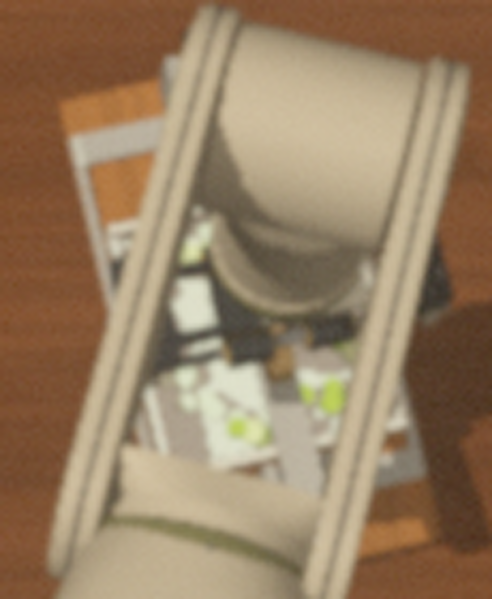

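The side view shows the nose at about (527,115) in the crop, facing the mouth squarely and just short of it. The raised end is over the open post at left. I'll insert it by feel.

```bash
python3 - <<'E'
from h import *
b=fu();x=.113;log=[]
while x<.158:
    x+=.003 if x<.130 else .001
    p,R=nose(x,0,.003,.14);bot.line_to(p,R,v=.03 if x<.131 else .015);bot.sleep(.05)
    f=fu()-b;log.append((round(x*1e3),*np.round(f,1)))
    if -f[0]>9 or np.linalg.norm(f)>14: break
for l in log: print(*l)
o=get_obs();print(o["time"],(o["tcp_pos"]-p)@frame(YAW,0),o["finger_gap"]*93)
s=capture("side");cv2.imwrite("pics/s2z.png",cv2.resize(s[240:340,240:420,::-1],None,fx=4,fy=4,interpolation=cv2.INTER_CUBIC))
E
```

```text
116 1.3 0.1 -0.6
119 0.5 0.5 -1.0
122 0.5 -0.2 -0.4
125 -0.5 0.8 -1.1
128 -0.4 -0.4 -0.5
131 -0.0 0.8 -0.7
132 -0.4 0.3 -0.6
133 -0.1 0.1 -1.4
134 0.0 -0.4 -1.2
135 -0.1 0.0 -1.0
136 0.3 1.3 -0.2
137 -0.7 -0.0 -1.2
138 -2.8 0.5 0.6
139 -3.2 0.1 0.4
140 -3.9 0.6 0.7
141 -4.7 -0.3 0.7
142 -5.1 1.2 0.5
143 -5.8 0.7 0.4
144 -4.8 0.1 0.6
145 -5.8 0.2 0.9
146 -5.7 -0.1 1.7
147 -6.8 0.2 1.3
148 -9.7 0.6 3.0
14.55 [-1.14427491e-03 -3.76422775e-05 -4.30487795e-05] 18.125659184875033
```

The feel is clear: contact at 138, hard stop at 147–148. Next I'll swing the raised end down about the nose in small steps, watching the force.

```bash
python3 - <<'E'
from h import *
b=np.array([-.39,-.35,-5.4])
for th in np.r_[.12,.105,.095,.085,.07,.055,.04,.025,.012,0]:
    p,R=nose(.148,0,.0035*th/.14+.0005,th);bot.line_to(p,R,v=.02);bot.sleep(.05)
    f=fu()-b;print(th,np.round(f,1))
    if np.linalg.norm(f)>16: print("stop");break
o=get_obs();print(o["time"],o["tcp_pos"]-p,o["finger_gap"]*93)
s=capture("side");cv2.imwrite("pics/s3z.png",cv2.resize(s[240:340,240:420,::-1],None,fx=4,fy=4,interpolation=cv2.INTER_CUBIC))
E
```

```text
0.12 [-7.1  1.2  0.8]
0.105 [-8.3  0.6  2.4]
0.095 [-7.9  0.3  3. ]
0.085 [-8.8  0.2  4.2]
0.07 [-8.6  0.6  2.7]
0.055 [-7.1 -0.3  2.9]
0.04 [-7.3  0.6  3.7]
0.025 [-7.2  0.3  2.4]
0.012 [-7.5 -0.4  2.5]
0.0 [-5.6  0.3  3.5]
17.6917 [-0.00029029 -0.0002595   0.00030448] 17.90005612802458
```

View pics/s3z.png

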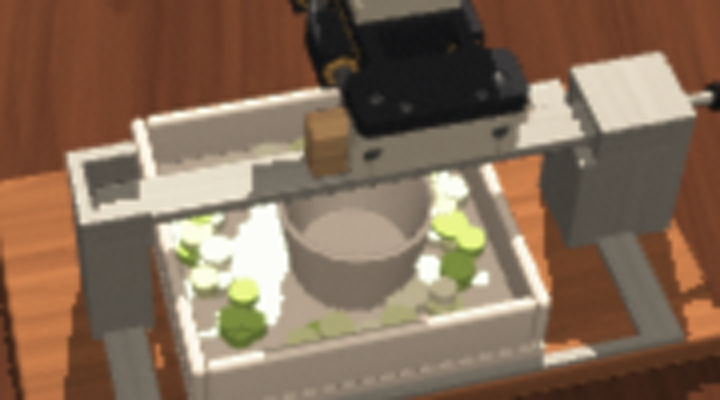

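The bar's left end lies inside the open post at about (110,195) and its nose is in the covered post, with forces small. I'll ease it back against the stop, settle it, release and check.

```bash
python3 - <<'E'
from h import *
b=np.array([-.39,-.35,-5.4])
p,R=nose(.1455,0,-.0003,0);bot.line_to(p,R,v=.015);bot.sleep(.1);print(fu()-b)
effector.grip(.6);bot.sleep(.1);o=get_obs();print(o["time"],o["finger_gap"]*93,fu())
bot.line_to(o["tcp_pos"]+np.array([0,0,.12]),v=.15)
q=np.array(get_obs()["q"]);q[0]+=.7;bot.move_j(q);bot.sleep(.2)
s=capture("side");t=capture("top");print(get_obs()["time"])
a=cv2.resize(s[240:340,240:420,::-1],None,fx=2.2,fy=4.28*1.4,interpolation=cv2.INTER_CUBIC)
a=cv2.resize(s[245:345,240:420,::-1],(450,250),interpolation=cv2.INTER_CUBIC);a=np.vstack([a,np.zeros((349,450,3),np.uint8)])
c=cv2.resize(t[165:305,300:380+1,::-1],(347,599),interpolation=cv2.INTER_CUBIC)
cv2.imwrite("pics/f.png",np.hstack([a,c]))
E
```

```text
[-2.49169602  0.9099021  10.38522968]
19.0583 55.717544535860775 [-0.68468689 -0.11751488  0.3575092 ]
21.8167
```

View pics/f.png

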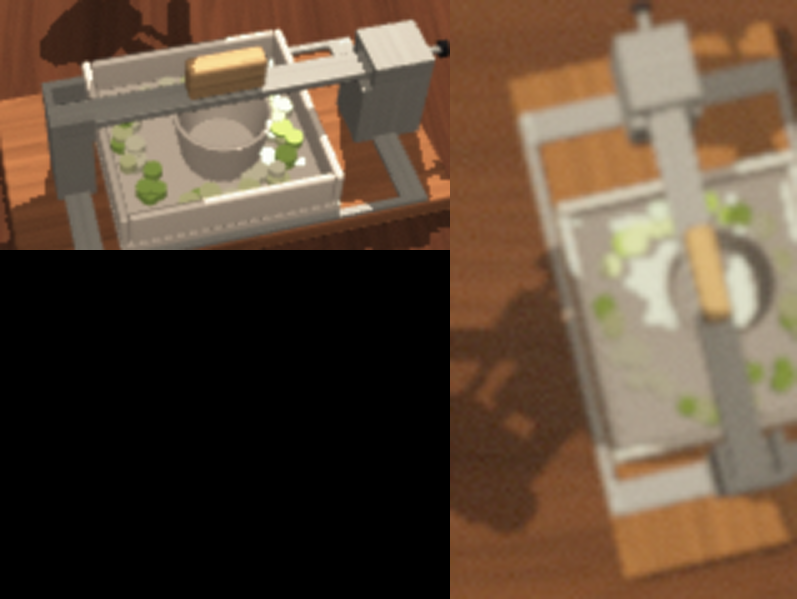

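The final view shows the bar lying across both posts, with its open end inside the cheeks at about (75,95). The ramekin is upright and the gripper is clear, and the 10 N I felt when pressing down confirms the bar is resting on the posts.

```bash
python3 -c "
from cell import *
print(workorder.job_done(),get_obs()['time'])"
```

```text
the job is handed in; nothing more can be done
the job is handed in; nothing more can be done
```

The bar is locked across both posts, released and handed in at about 22 s of the 42 s allowed; the last pictures show it seated with the ramekin upright, but the hand-in returned no verdict.

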